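# Two honeys for the breakfast order

## Robot

A 7-joint arm with a two-finger parallel gripper is mounted at the origin on the work surface. World frame = base frame: x ahead of the robot, y to its left, z up, the work surface at z = 0. Lengths are in m, angles in rad, forces in N, time in s.
With the tool pointing down it reaches from about 0.35 to 0.9 m from the base axis. Payload 7.2 kg.
Tool frame: the origin (TCP) lies on the centre line of the jaws, within the pads' length; the fingertips stand 25 mm ahead of it and the grasp point (between the pads) lies 6 mm ahead of it; z points along the fingers, y is the line along which they close (so a half turn about z gives the same grasp; the last joint's range is limited). The gripper opens to 85 mm and grips with 20 to 120 N. Pads are 22 mm wide; open, the fingers measure 114 mm over their backs; the gripper's body (76 mm by 85 mm) begins 54 mm behind the grasp point. The pads swing forward as they close: fully open they stand 13 mm farther back than shut.
Start: joints at [-1.4, 0.411, -0.013, 1.596, 0.006, 1.134, -0.082], TCP at [0.148, 0.607, 0.256] pointing down, gripper open.
Joint ranges: [-2.95, 2.95], [-0.29, 1.99], [-1.47, 1.44], [0.14, 2.54], [-1.03, 4.17], [0.13, 1.85], [-2.86, 2.86]. Speed limits (rad/s): [2.39, 2.39, 3.01, 3.01, 3.14, 3.14, 3.14].

## Interface

Orientations are given as a rotation vector (axis times angle).
In Python, from bench import r gives the robot as it stands.
- The arm moves only by the tool move_arm, never from a script. Its argument "increments" is one flat list of numbers, 7 for each row, row after row: the shift along the tool's x, y, z in cm, then the turn, a rotation vector about the tool's x, y, z in degrees, then the finger opening in cm, from 0 to 8.54. A call has exactly 5 rows; each row is the pose to reach, as a shift and turn from the pose commanded when the call began, along the tool's axes at that moment; what a row does not reach only later rows make up. A row lasts 1/10 s, in which the tool goes at most 50 mm and 8.59 degrees, less where a joint would pass 70% of its speed; a pose out of reach is approached as far as the arm can. A call with a gripper value outside its range is refused whole. The fingers move at their own pace and stop on an object; "grip_force" is the grip in N (left out, the last holds). Time passes only in rows, so rows that repeat a pose let the fingers close, or fill a call up. It gives the time, the measured TCP pose, the force, the opening and the grip force at its end, in the units of the state.
- r.observe(): the state, without advancing time (a new reading comes with each control period).
- r.snapshot(name): name is "side" or "top" or "wrist"; returns a dict with "frame" (480x640x3 uint8, red, green, blue), "depth" (480x640 float32, m along the optical axis (not along the pixel's ray), 0 where there is no reading), "camera_matrix" (3x3 intrinsics, pixels), "world_to_cam" (4x4, takes a point from world to camera coordinates). Camera axes: x right, y down, z forward; pixel columns grow to the right and rows downward; lengths in m; the calibration is good to about 2 mm. The wrist camera is an equidistant fisheye: a pixel r from the principal point sees the ray r / f radians off the axis. A picture is of the moment at which its call begins.
- r.sign_off(): hands the job in; it is judged then, once.
The state is a dict: "time": time; "joint_positions": joint angles; "qvel": joint speeds; "tau": joint torques, N m; "eef_pos": TCP position; "tool_rot": TCP orientation; "ft_force": force on the tool from outside, world axes, zero at the start; "moment": the same for the moment, N m; "finger_gap": opening from 0.0 (shut) to 1.0 (fully open); "gripper_force": force on a finger pad.
Only numpy, scipy, OpenCV 4.12 (cv2) and the standard library are available. Lean on these libraries where they do the work, as an engineer would, in place of code of your own. Each camera call takes 0.05 s, during which the arm holds its last target. There are 200 camera calls.

## Task

Make up the breakfast order on the bakery bench: stand exactly two of the three honey jars (amber, golden lids) upright in the wooden order tray, side by side on its floor. They are glass, so set each down gently rather than dropping it and knock none over; leave the third honey jar standing where it is.

Things in the scene. Friction and masses are not known exactly. Their poses are not given: they have to be found in the camera images.
- tray_in (a point): Order tray: shallow open tray of pale wood, loose on the bench (0.9 kg), outside 260 mm (its x) by 170 mm (its y) by 26 mm high, walls 8 mm thick, so the inside is 244 by 154 mm; it starts empty. This point is the centre of the inner floor, 8 mm above the bench; x runs along the tray's long side, y along its short side, z up.
- honey_a_mid (a point): Honey jar: closed upright glass jar, amber with a white paper band and a golden-yellow lid; a plain cylinder 50 mm in diameter and 75 mm tall, about 150 g, standing on the bench. This point is its centre, half-way up (37.5 mm above its underside); z is up along the jar. The dark red jars of the same shape with white lids are jam.
- honey_b_mid (a point): Honey jar: closed upright glass jar, amber with a white paper band and a golden-yellow lid; a plain cylinder 50 mm in diameter and 75 mm tall, about 150 g, standing on the bench. This point is its centre, half-way up (37.5 mm above its underside); z is up along the jar. A cream twine spool, 40 by 75 mm, with dark ends also stands there.
- honey_c_mid (a point): Honey jar: closed upright glass jar, amber with a white paper band and a golden-yellow lid; a plain cylinder 50 mm in diameter and 75 mm tall, about 150 g, standing on the bench. This point is its centre, half-way up (37.5 mm above its underside); z is up along the jar. All jars and the spool start upright, centres at least 100 mm apart (115 mm along the world's x between the two rows).
Not all that is in view belongs to the job. What is shaped like the part that bears honey_a_mid but turquoise is not meant.

How it is judged:
By the outcome, as a careful person would: the job done as asked, in the order asked, and still so for the second after the job is handed in, with the robot touching nothing.
It also fails if it takes over 56 s, if anything falls off the work surface, if the arm or the gripper's body presses on something with over 40 N, if the wrist force passes 120 N, or if a joint passes its speed limit or range.

## Working session

There is one attempt and no reset: what is moved stays moved. The work goes in short steps, Python scripts to look and compute and a tool call to move; the robot and the scene stay as the last step left them, time stands still between calls to the robot, and variables do not carry over. Pictures are saved under pics/ and viewed, at most 10 in all, crops included, and the job is handed in when it is done.

Besides the shell and the picture viewer there is one more tool, called after ">>>" by a JSON object that holds its "method" and its "body". move_arm: Moves the arm, as the interface text tells. Its arguments: {"type":"object","properties":{"increments":{"type":"array"},"grip_force":{"type":"number"}},"required":["increments"]}

```bash
mkdir -p pics
python3 - <<'E'
from bench import r
import cv2,numpy as np
o=r.observe();print({k:np.round(o[k],3) for k in ("time","eef_pos","tool_rot","ft_force","finger_gap")})
for n in ("top","side"):
    s=r.snapshot(n);np.savez(f"pics/{n}0.npz",**s)
    cv2.imwrite(f"pics/{n}0.png",s["frame"][...,::-1])
E
```

```text
{'time': np.float64(0.0), 'eef_pos': array([0.148, 0.607, 0.255]), 'tool_rot': array([-3.740e-01, -3.119e+00,  3.000e-03]), 'ft_force': array([-0.23 , -0.1  , -0.781]), 'finger_gap': np.float64(0.998)}
```

View pics/top0.png

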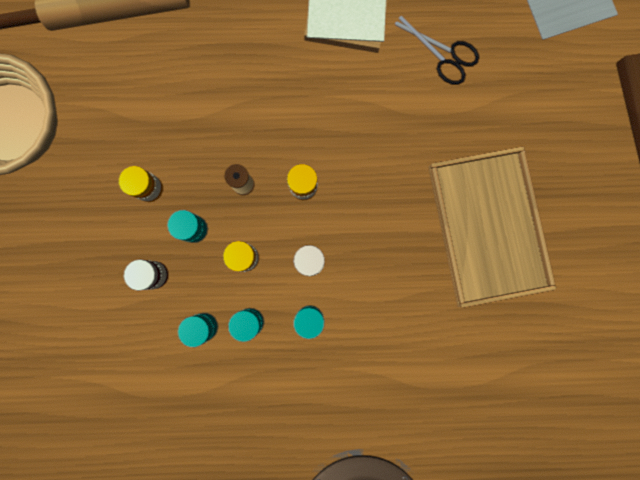

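View pics/side0.png

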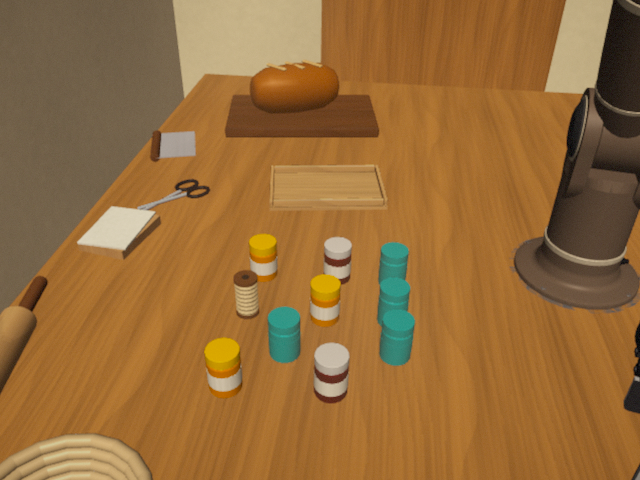

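The top view shows golden lids at about (134,181), (302,179) and (239,256), white jam lids at (141,275) and (309,260), the spool at (237,178), four turquoise decoys, and the empty tray with corners near (432,165), (522,150), (553,288) and (462,305). The side view confirms everything stands upright.

```bash
cat > h.py <<'E'
import cv2,numpy as np
from scipy.spatial.transform import Rotation as R
def ray(s,uv,z):
    K=s["camera_matrix"];T=s["world_to_cam"];Rc=T[:3,:3].T;c=-Rc@T[:3,3]
    d=Rc@np.linalg.solve(K,[uv[0],uv[1],1.]);return c+d*(z-c[2])/d[2]
def cloud(s):
    K=s["camera_matrix"];T=s["world_to_cam"];v,u=np.mgrid[:480,:640];Z=s["depth"]
    P=np.stack([(u-K[0,2])/K[0,0]*Z,(v-K[1,2])/K[1,1]*Z,Z],-1)
    return (P-T[:3,3])@T[:3,:3]
def items(s,zmin=.06):
    W=cloud(s);m=((W[...,2]>zmin)&(W[...,2]<.09)&(s["depth"]>0)).astype(np.uint8)
    n,l,st,c=cv2.connectedComponentsWithStats(m)
    for i in range(1,n):
        if 150<st[i,4]<2500:
            p=W[l==i];t=p[p[:,2]>np.median(p[:,2])-.004]
            hull=cv2.minEnclosingCircle((t[:,:2]*1000).astype(np.float32))
            print(np.round(c[i]),st[i,4],"rgb",np.median(s["frame"][l==i],0),"circ mm",np.round(hull[0],1),round(hull[1],1),"mean",np.round(t.mean(0)*1000,1), "ray",np.round(ray(s,c[i],.075)[:2]*1000,1))
def tray(s):
    W=cloud(s);m=((W[...,2]>.018)&(W[...,2]<.034)&(s["depth"]>0)&(W[...,1]<-.05)&(W[...,1]>-.5)).astype(np.uint8)
    n,l,st,c=cv2.connectedComponentsWithStats(m)
    for i in range(1,n):
        if st[i,4]>300:
            uv=np.argwhere(l==i)[:,::-1].astype(np.float32)
            b=cv2.boxPoints(cv2.minAreaRect(uv));q=np.array([ray(s,x,.026)[:2] for x in b])
            print("tray?",st[i,4],np.round(q*1000,1).tolist(),"c",np.round(q.mean(0)*1000,1),"sides",np.round([np.linalg.norm(q[0]-q[1])*1000,np.linalg.norm(q[1]-q[2])*1000],1))
E
python3 - <<'E'
from h import *
s=dict(np.load("pics/top0.npz"))
T=s["world_to_cam"];print(np.round(-T[:3,:3].T@T[:3,3],3),np.round(T[:3,:3],2).tolist(),s["camera_matrix"][0])
W=cloud(s);print(W[400,500],W[181,134],W[230,490])
items(s);tray(s)
from bench import r
o=r.observe();print(np.round(R.from_rotvec(o["tool_rot"]).as_matrix(),3))
E
```

```text
[0.427 0.062 0.843] [[-0.03, -1.0, 0.01], [-1.0, 0.03, -0.08], [0.08, -0.01, -1.0]] [467.84892032   0.         323.26122658]
[ 0.19874312 -0.24860177  0.00142653] [0.59160181 0.36535895 0.07565577] [ 0.49872794 -0.24574292  0.00927504]
[236. 176.] 471 rgb [81. 53. 30.] circ mm [596.1 196.9] 20.6 mean [596.1 196.   75.7] ray [595.9 195.9]
[302. 179.] 721 rgb [221. 179.   0.] circ mm [588.5  87.5] 25.0 mean [588.1  87.1  75.5] ray [587.2  87. ]
[135. 181.] 782 rgb [219. 198.   0.] circ mm [592.8 365.9] 25.1 mean [592.7 365.6  75.7] ray [591.7 363.9]
[183. 225.] 760 rgb [ 26. 173. 156.] circ mm [516.8 285.8] 25.0 mean [516.6 285.3  75.6] ray [516.3 284.2]
[239. 256.] 741 rgb [221. 191.   0.] circ mm [463.  194.8] 24.9 mean [462.7 194.4  75.5] ray [462.5 193.8]
[309. 260.] 713 rgb [219. 214. 194.] circ mm [452.3  79.2] 24.8 mean [452.2  79.2  75.4] ray [452.2  79.2]
[141. 275.] 808 rgb [218. 228. 213.] circ mm [437.  356.3] 25.1 mean [436.8 355.9  75.7] ray [436.7 354.4]
[309. 323.] 748 rgb [  0. 161. 146.] circ mm [350.3  82.5] 24.7 mean [350.5  82.4  75.5] ray [350.7  82.3]
[244. 325.] 776 rgb [  9. 165. 150.] circ mm [348.6 187.7] 25.1 mean [349.1 187.6  75.6] ray [349.5 187.1]
[194. 331.] 802 rgb [ 21.5 170.  154. ] circ mm [342.9 269.3] 25.2 mean [343.  269.   75.6] ray [343.3 268. ]
tray? 499 [[925.8, -49.8], [925.2, -75.5], [834.0, -71.8], [834.7, -46.3]] c [879.9 -60.8] sides [25.7 91.2]
tray? 2509 [[619.1, -139.1], [651.0, -311.4], [390.5, -348.7], [360.7, -180.5]] c [ 505.3 -244.9] sides [175.2 263.2]
[[-0.972  0.237 -0.   ]
 [ 0.237  0.972 -0.001]
 [-0.    -0.001 -1.   ]]
```

Add to h.py:
```python
YAW=np.deg2rad(98.7); Y=np.array([np.cos(YAW),np.sin(YAW),0]); Z=np.array([0,0,-1.]); G=np.stack([np.cross(Y,Z),Y,Z],1)
A,C=(588.3,87.3),(462.8,194.5); P1,P2=(549.5,-238.2),(460.5,-251.8)
def goal(*gs):
    from bench import r
    o=r.observe();Rm=R.from_rotvec(o["tool_rot"]).as_matrix();p=o["eef_pos"]*1000
    print("t",round(float(o["time"]),2),"tcp",np.round(p,1),"F",np.round(o["ft_force"],1),"gap",round(float(o["finger_gap"]),3),"grip",o["gripper_force"],"turn",np.round(R.from_matrix(Rm.T@G).as_rotvec(degrees=True),2))
    for g in gs: print(g,"cm",np.round(Rm.T@(np.array(g)-p)/10,2))
```

```text
(no output)
```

>>> {"method": "move_arm", "body": {"increments": [-3.6,-2.6,0,0,0,-4.5,8.5,-7.2,-5.2,0,0,0,-9,8.5,-10.8,-7.8,0,0,0,-13.5,8.5,-14.4,-10.4,0,0,0,-18,8.5,-18,-13,0,0,0,-22.4,8.5], "grip_force": 30}}

```text
time: 0.6
eef_pos: [0.2928, 0.4367, 0.256]
tool_rot: [0.244, -3.132, 0.001]
ft_force: [1.1, -0.2, 0.8]
finger_gap: 0.993
gripper_force: 0.0
```

```bash
python3 -c "
from h import *
goal((*A,200),(*A,56))"
```

```text
t 0.6 tcp [292.8 436.7 256. ] F [ 1.1 -0.2  0.8] gap 0.993 grip 0.0 turn [-0.02 -0.01  0.21]
(588.3, 87.3, 200) cm [-23.78 -39.09   5.61]
(588.3, 87.3, 56) cm [-23.78 -39.08  20.01]
```

>>> {"method": "move_arm", "body": {"increments": [-2.4,-3.9,0,0,0,0,8.5,-4.8,-7.8,0,0,0,0,8.5,-7.2,-11.7,0,0,0,0,8.5,-9.6,-15.6,0.5,0,0,0,8.5,-12,-19.5,1,0,0,0,8.5]}}

```text
time: 1.1
eef_pos: [0.441, 0.2622, 0.2462]
tool_rot: [-0.239, 3.132, 0.0]
ft_force: [0.7, 1.0, -0.1]
finger_gap: 0.995
gripper_force: 0.0
```

>>> {"method": "move_arm", "body": {"increments": [-2.4,-3.9,1,0,0,0,8.5,-4.8,-7.8,2,0,0,0,8.5,-7.2,-11.7,3,0,0,0,8.5,-9.6,-15.6,4,0,0,0,8.5,-11.8,-19.5,5,0,0,0,8.5]}}

```text
time: 1.6
eef_pos: [0.5873, 0.0874, 0.1956]
tool_rot: [0.239, -3.132, 0.0]
ft_force: [-0.3, 1.2, -0.2]
finger_gap: 0.998
gripper_force: 0.0
```

>>> {"method": "move_arm", "body": {"increments": [0,0,0,0,0,0,8.5,0,0,0,0,0,0,8.5,0,0,0,0,0,0,8.5,0,0,0,0,0,0,8.5,0,0,0,0,0,0,8.5]}}

```text
time: 2.1
eef_pos: [0.586, 0.0903, 0.1967]
tool_rot: [-0.242, 3.132, 0.001]
ft_force: [-0.4, -0.9, -0.5]
finger_gap: 0.999
gripper_force: 0.0
```

```bash
python3 -c "
from h import *
goal((*A,56),(*P1,65))"
```

```text
t 2.1 tcp [586.   90.3 196.7] F [-0.4 -0.9 -0.5] gap 0.999 grip 0.0 turn [0.03 0.03 0.14]
(588.3, 87.3, 56) cm [-0.18 -0.34 14.07]
(549.5, -238.2, 65) cm [  8.66 -31.91  13.15]
```

>>> {"method": "move_arm", "body": {"increments": [-0.2,-0.3,3,0,0,0,8.5,-0.2,-0.3,6,0,0,0,8.5,-0.2,-0.3,9,0,0,0,8.5,-0.2,-0.3,12,0,0,0,8.5,-0.2,-0.3,14,0,0,0,8.5]}}

```text
time: 2.6
eef_pos: [0.5877, 0.0871, 0.0546]
tool_rot: [0.241, -3.131, -0.0]
ft_force: [0.5, 0.2, -0.6]
finger_gap: 0.994
gripper_force: 0.0
```

>>> {"method": "move_arm", "body": {"increments": [0,0,0,0,0,0,8.5,0,0,0,0,0,0,7,0,0,0,0,0,0,6,0,0,0,0,0,0,5,0,0,0,0,0,0,4.3], "grip_force": 30}}

```text
time: 3.1
eef_pos: [0.5897, 0.0868, 0.058]
tool_rot: [-0.239, 3.13, 0.001]
ft_force: [-2.6, 0.3, 7.3]
finger_gap: 0.58
gripper_force: 30.4
```

>>> {"method": "move_arm", "body": {"increments": [0,0,0,0,0,0,4,0,0,0,0,0,0,4,0,0,0,0,0,0,4,0,0,0,0,0,0,4,0,0,0,0,0,0,4]}}

```text
time: 3.6
eef_pos: [0.5897, 0.0868, 0.058]
tool_rot: [-0.239, 3.13, 0.001]
ft_force: [-1.9, 1.1, 6.9]
finger_gap: 0.575
gripper_force: 30.4
```

```bash
python3 -c "
from h import *
goal((*A,56),(*P1,65))"
```

```text
t 3.6 tcp [589.7  86.8  58. ] F [-1.9  1.1  6.9] gap 0.575 grip 30.403235256671906 turn [0.04 0.15 0.03]
(588.3, 87.3, 56) cm [0.13 0.07 0.2 ]
(549.5, -238.2, 65) cm [  8.91 -31.51  -0.75]
```

>>> {"method": "move_arm", "body": {"increments": [0,0,-1,0,0,0,4,0,0,-3,0,0,0,4,0,0,-5,0,0,0,4,0,0,-7,0,0,0,4,0,0,-8,0,0,0,4]}}

```text
time: 4.1
eef_pos: [0.5896, 0.0862, 0.1387]
tool_rot: [-0.238, 3.13, 0.001]
ft_force: [0.3, -0.0, -1.4]
finger_gap: 0.576
gripper_force: 31.4
```

```bash
python3 -c "
from h import *
goal((*A,56),(*P1,65))"
```

```text
t 4.1 tcp [589.6  86.2 138.7] F [ 0.3 -0.  -1.4] gap 0.576 grip 31.4244282245636 turn [0.01 0.16 0.  ]
(588.3, 87.3, 56) cm [0.13 0.12 8.27]
(549.5, -238.2, 65) cm [  8.89 -31.47   7.34]
```

>>> {"method": "move_arm", "body": {"increments": [0.5,-2,0,0,0,0,4,1.5,-5,0,0,0,0,4,2.6,-9,0,0,0,0,4,3.7,-13,0,0,0,0,4,4.8,-17,0,0,0,0,4]}}

```text
time: 4.6
eef_pos: [0.5665, -0.0904, 0.1364]
tool_rot: [0.24, -3.132, 0.0]
ft_force: [0.1, -0.4, -0.5]
finger_gap: 0.577
gripper_force: 31.5
```

>>> {"method": "move_arm", "body": {"increments": [1,-4,0,0,0,0,4,2,-8,0,0,0,0,4,3.2,-11.5,0,0,0,0,4,4,-13.7,0,0,0,0,4,4.1,-14.5,0,0,0,0,4]}}

```text
time: 5.1
eef_pos: [0.5469, -0.2423, 0.1364]
tool_rot: [0.231, -3.132, 0.002]
ft_force: [-0.5, -0.3, -2.7]
finger_gap: 0.576
gripper_force: 31.5
```

Run:
```python
from h import *
from bench import r
goal((*P1,65))
s=r.snapshot("top");cv2.imwrite("pics/top1.png",s["frame"][...,::-1])
tray(s);goal((*P1,65))
```

```text
t 5.1 tcp [ 546.9 -242.3  136.4] F [-0.5 -0.3 -2.7] gap 0.576 grip 31.491265296936035 turn [-0.07 -0.05 -0.25]
(549.5, -238.2, 65) cm [-0.32  0.37  7.14]
tray? 496 [[925.8, -49.8], [925.2, -75.5], [834.0, -71.8], [834.7, -46.3]] c [879.9 -60.8] sides [25.7 91.2]
tray? 2256 [[619.1, -139.1], [650.8, -311.9], [390.5, -348.7], [360.8, -180.0]] c [ 505.3 -244.9] sides [175.6 262.9]
t 5.15 tcp [ 547.6 -241.8  136.4] F [ 1.3 -1.4 -0.6] gap 0.577 grip 31.490596532821655 turn [-0.07 -0.02 -0.21]
(549.5, -238.2, 65) cm [-0.24  0.34  7.14]
```

View pics/top1.png

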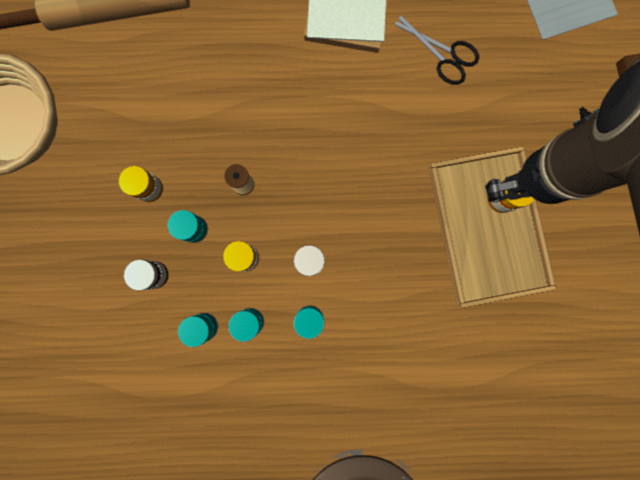

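The jar hangs over the upper half of the tray, its lid at about (517,198). The tray hasn't moved and no other item is disturbed.

>>> {"method": "move_arm", "body": {"increments": [-0.2,0.3,1.5,0,0,0,4,-0.2,0.3,3,0,0,0,4,-0.2,0.3,4.5,0,0,0,4,-0.2,0.3,5.5,0,0,0,4,-0.2,0.3,6,0,0,0,4]}}

```text
time: 5.65
eef_pos: [0.5494, -0.2343, 0.0743]
tool_rot: [0.24, -3.13, -0.002]
ft_force: [-0.4, 1.5, -1.2]
finger_gap: 0.574
gripper_force: 31.5
```

>>> {"method": "move_arm", "body": {"increments": [0,0,0.2,0,0,0,4,0,0,0.4,0,0,0,4,0,0,0.6,0,0,0,4,0,0,0.8,0,0,0,4,0,0,0.8,0,0,0,4]}}

```text
time: 6.15
eef_pos: [0.5501, -0.2353, 0.0683]
tool_rot: [-0.239, 3.132, 0.0]
ft_force: [-0.9, 0.7, -1.3]
finger_gap: 0.576
gripper_force: 31.5
```

```bash
python3 -c "
from h import *
goal((*P1,65))"
```

```text
t 6.15 tcp [ 550.1 -235.3   68.3] F [-0.9  0.7 -1.3] gap 0.576 grip 31.491340398788452 turn [0.   0.01 0.02]
(549.5, -238.2, 65) cm [ 0.1  -0.28  0.33]
```

Not in contact yet; creep down.

>>> {"method": "move_arm", "body": {"increments": [0,-0.1,0.1,0,0,0,4,0,-0.2,0.2,0,0,0,4,0,-0.2,0.2,0,0,0,4,0,-0.2,0.3,0,0,0,4,0,-0.2,0.3,0,0,0,4]}}

```text
time: 6.65
eef_pos: [0.5504, -0.2375, 0.066]
tool_rot: [-0.238, 3.132, -0.0]
ft_force: [-2.0, 0.5, 4.2]
finger_gap: 0.581
gripper_force: 32.1
```

```bash
python3 -c "
from h import *
goal((*P1,65))"
```

```text
t 6.65 tcp [ 550.4 -237.5   66. ] F [-2.   0.5  4.2] gap 0.581 grip 32.108116149902344 turn [-0.    0.02  0.  ]
(549.5, -238.2, 65) cm [ 0.1  -0.06  0.1 ]
```

Contact (about 5 N). Release, then lift straight.

>>> {"method": "move_arm", "body": {"increments": [0,0,0,0,0,0,5.2,0,0,0,0,0,0,5.8,0,0,0,0,0,0,6.5,0,0,0,0,0,0,7.5,0,0,0,0,0,0,8.5]}}

```text
time: 7.15
eef_pos: [0.5504, -0.2373, 0.0652]
tool_rot: [0.239, -3.132, -0.0]
ft_force: [0.2, 0.8, -0.1]
finger_gap: 0.992
gripper_force: 0.0
```

>>> {"method": "move_arm", "body": {"increments": [0,0,0,0,0,0,8.5,0,0,-1,0,0,0,8.5,0,0,-4,0,0,0,8.5,0,0,-8,0,0,0,8.5,0,0,-12,0,0,0,8.5]}}

```text
time: 7.65
eef_pos: [0.5501, -0.2373, 0.187]
tool_rot: [0.238, -3.132, -0.0]
ft_force: [1.4, -0.8, 0.2]
finger_gap: 0.994
gripper_force: 0.0
```

```bash
python3 -c "
from h import *
goal((*C,190),(*C,56))"
```

```text
t 7.65 tcp [ 550.1 -237.3  187. ] F [ 1.4 -0.8  0.2] gap 0.994 grip 0.0 turn [ 0.01 -0.03  0.01]
(462.8, 194.5, 190) cm [ 2.09 44.   -0.29]
(462.8, 194.5, 56) cm [ 2.08 44.   13.11]
```

>>> {"method": "move_arm", "body": {"increments": [0.2,3.5,0,0,0,0,8.5,0.4,8,0,0,0,0,8.5,0.6,12.5,0,0,0,0,8.5,0.8,17,0,0,0,0,8.5,1,21.5,0,0,0,0,8.5]}}

```text
time: 8.15
eef_pos: [0.5075, -0.0247, 0.1862]
tool_rot: [-0.238, 3.131, 0.0]
ft_force: [0.3, 0.4, 0.1]
finger_gap: 0.995
gripper_force: 0.0
```

>>> {"method": "move_arm", "body": {"increments": [0.2,4.6,0,0,0,0,8.5,0.5,9.2,0,0,0,0,8.5,0.8,13.8,0,0,0,0,8.5,1,18.2,0,0,0,0,8.5,1.1,22.4,0,0,0,0,8.5]}}

```text
time: 8.65
eef_pos: [0.4625, 0.1954, 0.1863]
tool_rot: [-0.239, 3.131, 0.001]
ft_force: [0.5, 0.3, 0.1]
finger_gap: 0.999
gripper_force: 0.0
```

>>> {"method": "move_arm", "body": {"increments": [0,0,0,0,0,0,8.5,0,0,0,0,0,0,8.5,0,0,0,0,0,0,8.5,0,0,0,0,0,0,8.5,0,0,0,0,0,0,8.5]}}

```text
time: 9.15
eef_pos: [0.4634, 0.1923, 0.1854]
tool_rot: [-0.235, 3.133, -0.0]
ft_force: [0.1, 0.9, -0.4]
finger_gap: 0.995
gripper_force: 0.0
```

```bash
python3 -c "
from h import *
from bench import r
goal((*C,56))
s=r.snapshot('top');items(s);tray(s)
goal((*C,56))"
```

```text
t 9.15 tcp [463.4 192.3 185.4] F [ 0.1  0.9 -0.4] gap 0.995 grip 0.0 turn [-0.01  0.01 -0.1 ]
(462.8, 194.5, 56) cm [ 0.03  0.23 12.94]
[236. 176.] 470 rgb [99. 65. 38.] circ mm [596.2 196.2] 20.4 mean [596.1 196.1  75.7] ray [595.9 195.9]
[497. 197.] 842 rgb [244. 207.   0.] circ mm [ 548.6 -237.1] 25.3 mean [ 548.5 -236.5   83. ] ray [ 548.5 -236.4]
[309. 260.] 713 rgb [243. 240. 227.] circ mm [452.3  79.2] 24.8 mean [452.2  79.1  75.5] ray [452.2  79.2]
[244. 264.] 224 rgb [245. 225.   0.] circ mm [452.2 187.9] 20.5 mean [449.5 187.4  75.5] ray [449.7 186.3]
[309. 323.] 746 rgb [  0. 193. 176.] circ mm [350.3  82.4] 24.8 mean [350.5  82.4  75.6] ray [350.8  82.3]
[245. 325.] 724 rgb [ 13. 198. 181.] circ mm [349.  187.9] 24.8 mean [349.6 186.2  75.5] ray [349.9 185.7]
tray? 496 [[925.8, -49.8], [925.2, -75.5], [834.0, -71.8], [834.7, -46.3]] c [879.9 -60.8] sides [25.7 91.2]
tray? 2489 [[619.1, -139.1], [651.0, -311.5], [390.5, -348.7], [360.7, -180.4]] c [ 505.3 -244.9] sides [175.3 263.1]
t 9.2 tcp [463.4 192.5 185.4] F [ 0.3 -0.7  0.3] gap 0.997 grip 0.0 turn [-0.01  0.01 -0.08]
(462.8, 194.5, 56) cm [ 0.03  0.21 12.94]
```

First jar stands upright at (548,−237), lid top at 83 mm. Now the second.

>>> {"method": "move_arm", "body": {"increments": [0,0.2,3,0,0,0,8.5,0,0.2,6,0,0,0,8.5,0,0.2,9,0,0,0,8.5,0,0.2,11.5,0,0,0,8.5,0,0.2,12.8,0,0,0,8.5]}}

```text
time: 9.7
eef_pos: [0.462, 0.1945, 0.0554]
tool_rot: [0.237, -3.13, 0.002]
ft_force: [-0.5, 0.4, -0.1]
finger_gap: 0.993
gripper_force: 0.0
```

>>> {"method": "move_arm", "body": {"increments": [0,0,0,0,0,0,8.5,0,0,0,0,0,0,7,0,0,0,0,0,0,6,0,0,0,0,0,0,5,0,0,0,0,0,0,4.3], "grip_force": 30}}

```text
time: 10.2
eef_pos: [0.4636, 0.1957, 0.0586]
tool_rot: [-0.238, 3.131, 0.001]
ft_force: [-0.8, -1.2, 5.4]
finger_gap: 0.579
gripper_force: 30.2
```

>>> {"method": "move_arm", "body": {"increments": [0,0,0,0,0,0,4,0,0,0,0,0,0,4,0,0,0,0,0,0,4,0,0,0,0,0,0,4,0,0,0,0,0,0,4]}}

```text
time: 10.7
eef_pos: [0.4636, 0.1957, 0.0586]
tool_rot: [-0.238, 3.131, 0.001]
ft_force: [-0.3, -1.5, 6.1]
finger_gap: 0.578
gripper_force: 30.2
```

```bash
python3 -c "
from h import *
goal((*C,56),(*P2,65))"
```

```text
t 10.7 tcp [463.6 195.7  58.6] F [-0.3 -1.5  6.1] gap 0.578 grip 30.229597091674805 turn [0.04 0.12 0.01]
(462.8, 194.5, 56) cm [ 0.09 -0.1   0.26]
(460.5, -251.8, 65) cm [  7.08 -44.18  -0.69]
```

>>> {"method": "move_arm", "body": {"increments": [0,0,-1,0,0,0,4,0,0,-3.5,0,0,0,4,0,0,-7,0,0,0,4,0,0,-10,0,0,0,4,0,0,-12,0,0,0,4]}}

```text
time: 11.2
eef_pos: [0.4633, 0.1958, 0.1805]
tool_rot: [-0.238, 3.13, 0.002]
ft_force: [0.4, -0.3, -1.4]
finger_gap: 0.576
gripper_force: 31.5
```

>>> {"method": "move_arm", "body": {"increments": [0.3,-2,0,0,0,0,4,1,-6,0,0,0,0,4,1.6,-10,0,0,0,0,4,2.2,-14,0,0,0,0,4,2.9,-18,0,0,0,0,4]}}

```text
time: 11.7
eef_pos: [0.4612, 0.0118, 0.1783]
tool_rot: [-0.239, 3.131, 0.001]
ft_force: [1.0, -0.2, -2.1]
finger_gap: 0.578
gripper_force: 31.6
```

>>> {"method": "move_arm", "body": {"increments": [0.6,-4,0,0,0,0,4,1.3,-8,0,0,0,0,4,2,-12,0,0,0,0,4,2.7,-16,0,0,0,0,4,3.3,-20,0,0,0,0,4]}}

```text
time: 12.2
eef_pos: [0.4587, -0.191, 0.1783]
tool_rot: [-0.239, 3.131, 0.0]
ft_force: [1.8, 0.3, -2.4]
finger_gap: 0.577
gripper_force: 31.6
```

>>> {"method": "move_arm", "body": {"increments": [0.5,-3,0,0,0,0,4,0.8,-5.2,0,0,0,0,4,0.9,-6.2,0,0,0,0,4,0.9,-6.2,0,0,0,0,4,0.9,-6.2,0,0,0,0,4]}}

```text
time: 12.7
eef_pos: [0.4597, -0.2509, 0.1774]
tool_rot: [-0.24, 3.132, 0.002]
ft_force: [-0.2, 0.5, -1.2]
finger_gap: 0.577
gripper_force: 31.6
```

```bash
python3 -c "
from h import *
goal((*P2,67))"
```

```text
t 12.7 tcp [ 459.7 -250.9  177.4] F [-0.2  0.5 -1.2] gap 0.577 grip 31.627237200737 turn [0.06 0.   0.07]
(460.5, -251.8, 67) cm [-0.06 -0.12 11.04]
```

>>> {"method": "move_arm", "body": {"increments": [0,-0.1,2.5,0,0,0,4,0,-0.1,5.5,0,0,0,4,0,-0.1,8,0,0,0,4,0,-0.1,9.8,0,0,0,4,0,-0.1,10.3,0,0,0,4]}}

```text
time: 13.2
eef_pos: [0.4591, -0.2507, 0.0726]
tool_rot: [0.242, -3.129, -0.004]
ft_force: [-0.5, 0.0, -2.4]
finger_gap: 0.576
gripper_force: 31.6
```

>>> {"method": "move_arm", "body": {"increments": [0,0,0.1,0,0,0,4,0,0,0.2,0,0,0,4,0,0,0.3,0,0,0,4,0,0,0.4,0,0,0,4,0,0,0.4,0,0,0,4]}}

```text
time: 13.7
eef_pos: [0.4599, -0.2532, 0.0707]
tool_rot: [-0.239, 3.132, -0.0]
ft_force: [0.2, -0.9, -1.2]
finger_gap: 0.578
gripper_force: 31.6
```

```bash
python3 -c "
from h import *
goal((*P2,66))"
```

```text
t 13.7 tcp [ 459.9 -253.2   70.7] F [ 0.2 -0.9 -1.2] gap 0.578 grip 31.6191565990448 turn [-0.01  0.04  0.01]
(460.5, -251.8, 66) cm [-0.08  0.13  0.47]
```

>>> {"method": "move_arm", "body": {"increments": [0,0,0.1,0,0,0,4,0,0,0.2,0,0,0,4,0,0,0.3,0,0,0,4,0,0,0.4,0,0,0,4,0,0,0.4,0,0,0,4]}}

```text
time: 14.2
eef_pos: [0.4597, -0.2532, 0.0666]
tool_rot: [-0.238, 3.133, 0.0]
ft_force: [-2.0, 1.3, 4.5]
finger_gap: 0.577
gripper_force: 32.1
```

Contact; release and lift away.

>>> {"method": "move_arm", "body": {"increments": [0,0,0,0,0,0,5.2,0,0,0,0,0,0,5.8,0,0,0,0,0,0,6.5,0,0,0,0,0,0,7.5,0,0,0,0,0,0,8.5]}}

```text
time: 14.7
eef_pos: [0.4598, -0.2532, 0.0662]
tool_rot: [0.239, -3.132, -0.0]
ft_force: [-0.0, -0.0, -0.1]
finger_gap: 0.996
gripper_force: 0.0
```

>>> {"method": "move_arm", "body": {"increments": [0,0,0,0,0,0,8.5,0,0,-1,0,0,0,8.5,0,0,-4,0,0,0,8.5,0,0,-8,0,0,0,8.5,0,0,-12,0,0,0,8.5]}}

```text
time: 15.2
eef_pos: [0.4593, -0.2532, 0.1881]
tool_rot: [0.238, -3.132, -0.0]
ft_force: [0.9, -0.3, -0.1]
finger_gap: 0.994
gripper_force: 0.0
```

>>> {"method": "move_arm", "body": {"increments": [0,3.5,0,0,0,0,8.5,0,8,0,0,0,0,8.5,0,12.5,0,0,0,0,8.5,0,16,0,0,0,0,8.5,0,18,0,0,0,0,8.5]}}

```text
time: 15.7
eef_pos: [0.4319, -0.0725, 0.187]
tool_rot: [-0.243, 3.132, 0.001]
ft_force: [0.2, -1.3, 0.1]
finger_gap: 0.995
gripper_force: 0.0
```

```bash
python3 -c "
from h import *
from bench import r
goal()
s=r.snapshot('top');items(s);tray(s);cv2.imwrite('pics/top2.png',s['frame'][...,::-1])
cv2.imwrite('pics/side2.png',r.snapshot('side')['frame'][...,::-1])"
```

```text
t 15.7 tcp [431.9 -72.5 187. ] F [ 0.2 -1.3  0.1] gap 0.995 grip 0.0 turn [0.04 0.04 0.17]
[236. 176.] 471 rgb [91. 60. 35.] circ mm [596.3 196.2] 20.5 mean [596.1 196.   75.6] ray [595.9 195.9]
[135. 181.] 784 rgb [234. 220.   0.] circ mm [592.4 366. ] 25.2 mean [592.7 365.5  75.8] ray [591.7 363.9]
[499. 191.] 450 rgb [235. 192.   0.] circ mm [ 550.5 -237.4] 24.7 mean [ 557. -238.   83.] ray [ 558.5 -240. ]
[184. 225.] 766 rgb [ 30. 193. 175.] circ mm [516.9 285.9] 25.1 mean [516.6 285.2  75.6] ray [516.3 284.1]
[309. 260.] 713 rgb [234. 231. 216.] circ mm [452.3  79.2] 24.8 mean [452.1  79.2  75.4] ray [452.2  79.2]
[141. 275.] 807 rgb [233. 242. 230.] circ mm [436.9 356.7] 25.1 mean [436.7 355.8  75.8] ray [436.7 354.3]
[309. 323.] 750 rgb [  0. 179. 163.] circ mm [350.4  82.7] 24.9 mean [350.5  82.4  75.4] ray [350.7  82.4]
[244. 325.] 774 rgb [ 11.5 184.  168. ] circ mm [349.1 187.7] 24.9 mean [349.1 187.7  75.5] ray [349.5 187.1]
[194. 331.] 797 rgb [ 25. 190. 172.] circ mm [342.5 269.2] 25.0 mean [342.9 269.   75.7] ray [343.2 268. ]
tray? 498 [[925.8, -49.8], [925.2, -75.5], [834.0, -71.8], [834.7, -46.3]] c [879.9 -60.8] sides [25.7 91.2]
tray? 974 [[619.8, -138.9], [646.8, -312.8], [546.4, -324.2], [520.2, -151.9]] c [ 583.3 -231.9] sides [176. 101.]
```

View pics/side2.png

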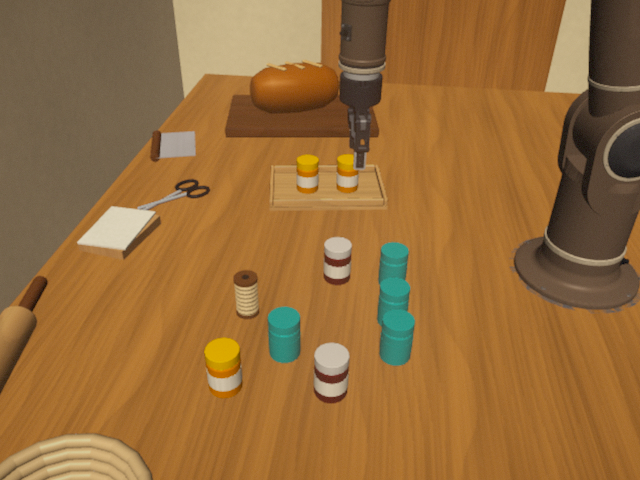

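The side view shows both jars upright inside the tray, at about (308,174) and (347,174). The third honey jar is untouched at (224,368), everything else is in place, and the gripper is clear above. Handing in.

```bash
python3 -c "
from bench import r
print(r.sign_off())"
```

```text
the job is handed in; nothing more can be done
None
```

I stood two honey jars upright side by side in the order tray, left the third where it was, knocked nothing over, and handed the job in at about 16 s of the 56 s allowed; the sign-off gave no verdict.

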